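Lay a bottle down in the tilting rest for a cap leak check

TASK

The closed amber bottle is to be laid on its side for a cap leak check, only by pushing it with the fingers: do not pinch or lift it. Slide it upright over the bench until its foot stands against the brass rod of the blue tilting rest, then push its upper part so that it tips over the rod onto the leaning trough, and press bottle and trough slowly and gently down together until the trough lies level on its stop with the bottle in it, cap pointing away from the rod. Take the fingers away and leave the other bottles, the jar and the mug where they stand.

Things in the scene. Friction and masses are not known exactly. Their poses are not given: they have to be found in the camera images.
- amber_bottle: amber screw-cap bottle, black cap, loose, 54 mm diameter, 132 mm tall (straight solid body up to 113 mm), 0.12 to 0.24 kg; starts standing 8 to 13 cm before the rod. Origin at the centre of its underside, z axis along it to the cap. Free, it topples past about 25 degrees; pushed lower than 25 mm above the bench it slides, pushed high against the rod it tips
- bottle_cap (a point): centre of the top of the amber bottle's cap, 132 mm from its underside
- bottle_rest: tilting bottle rest, fixed; place and yaw vary. Blue base plate 4 mm thick, 110 mm wide, 12 to 150 mm behind a level brass rod. Origin on the bench under the middle of the rod; x axis level, from the bottle's starting side across the rod to where the bottle shall lie; y along the rod; z up. A bottle standing against the rod has its centre at x = -33 mm, y = 0
- rod_mid (a point): middle of the brass rod's axis, 12 mm above the bench: rod 12 mm diameter, between two blue side brackets 26 mm high, 100 mm clear between them, that reach 11 mm before the rod's axis. The trough hinges about this axis
- trough_end (a point): middle of the upper end of the trough's floor, 136 mm from the rod's axis. The aluminium trough is 94 mm wide; its 45-degree side flanges, 20 mm high, centre the bottle. Its floor is flush with the rod's surface (6 mm from the axis), so a bottle on the rod lies along it; when level, floor 18 mm and bottle's top 72 mm above the bench
- trough (a joint): lean of the trough about the rod's axis: 0 = upright, pi/2 = level on its stops, growing as its upper end goes down towards +x of the rest. Starts at 0.35 to 0.6. Friction hinge (0.35 N m): stays where it is left, even under the bottle; about 2 to 5 N on the bottle's upper part takes it down
- white_bottle: bystander: white bottle with a red cap, 48 mm diameter, 115 mm tall, standing; origin at the centre of its underside
- oil_bottle: bystander: small yellow bottle with a black cap, 34 mm diameter, 83 mm tall, standing; origin at the centre of its underside
- swab_jar: bystander: open clear jar of swabs, 68 mm diameter, 82 mm tall; origin at the centre of its underside
- mug: bystander: spotted mug, 78 mm across, 93 mm tall; origin at the centre of its underside
Things that resemble listed ones, but are neither listed nor needed, are in the scene too. What is shaped like the amber_bottle but green or turquoise is not meant.

How it is judged:
By the outcome, as a careful person would: the job done as asked, in the order asked, and still so for the second after the job is handed in, with the robot touching nothing.
It also fails if it takes over 51 s, if anything falls off the work surface, if the arm or the gripper's body presses on something with over 40 N, if the wrist force passes 120 N, or if a joint passes its speed limit or range.

ROBOT

A 6-joint arm with a two-finger parallel gripper is mounted at the origin on a cart in front of the work surface, level with it; the furniture and walls round the work are solid. World frame = base frame: x ahead of the robot, y to its left, z up, the work surface at z = 0. Lengths are in m, angles in rad, forces in N, time in s.
With the tool pointing down it reaches from about 0.35 to 0.975 m from the base axis. Payload 4.9 kg.
Tool frame: the origin (TCP) lies midway between the tips of the shut fingers; the grasp point (between the pads) lies 19 mm behind it; z points along the fingers, y is the line along which they close (so a half turn about z gives the same grasp; the last joint's range is limited). The gripper opens to 85 mm and grips with 20 to 120 N. Pads are 22 mm wide; open, the fingers measure 114 mm over their backs; the gripper's body (76 mm by 85 mm) begins 54 mm behind the grasp point. The pads swing forward as they close: fully open they stand 13 mm farther back than shut.
Start: joints at [1.168, 0.053, 1.613, -0, 1.476, -0.119], TCP at [0.175, 0.6, 0.231] pointing down, gripper open.
Joint ranges: [-3.01, 3.01], [-1.01, 2.22], [0.06, 2.58], [-1.02, 4.17], [0.09, 2.62], [-3.14, 3.14]. Speed limits (rad/s): [2.57, 2.57, 3.14, 3.14, 3.14, 3.14].

INTERFACE

Orientations are given as a rotation vector (axis times angle).
In Python, from station import ctrl gives the robot as it stands. The module is installed in compiled form; this text tells all that it offers.
- The arm moves only by the shell command python3 -m handwheel 'ROWS' [OPENING] [FORCE]. ROWS is JSON, a list of rows, each a list of 2 entries, a list of its own where there are three numbers: the shift along the tool's x, y, z in cm, then the turn, a rotation vector about the tool's x, y, z in rad. In form: [[[tx, ty, tz], [ax, ay, az]], ...]. A call has 1 to 5 rows; each row is the pose to reach, as a shift and turn from the pose commanded when the call began, along the tool's axes at that moment; what a row does not reach only later rows make up. A row lasts 1/8 s, in which the tool goes at most 62.5 mm and 10.7 degrees, less where a joint would pass 70% of its speed; a pose out of reach is approached as far as the arm can. A call with a gripper value outside its range is refused whole. OPENING is the gripper's target within -1 to 1 (shut at 1, half-way at 0, fully open at -1), set as the call begins (- or left out, the last holds). The fingers move at their own pace and stop on an object; FORCE is the grip in N (left out, the last holds). Time passes only in rows, so rows that repeat a pose let the fingers close. It gives the time, the measured TCP pose, the force, the opening and the grip force at its end, in the units of the state.
- ctrl.get_obs(): the state, without advancing time (a new reading comes with each control period).
- ctrl.get_image(name): name is "scene" or "top" or "wrist"; returns the picture (480x640x3 uint8, blue, green, red); there is no depth.
- ctrl.calibration(name): a dict with "fx", "fy", "cx", "cy" (pixels), "k1" (the pictures are not rectified: a ray, as slopes to the right and down, at radius r is drawn at 1 + k1 r^2 times it, then the intrinsics apply), "R" (3x3) and "t" (3): a world point X has camera coordinates R X + t. Camera axes: x right, y down, z forward; pixel columns grow to the right and rows downward; lengths in m; the calibration is good to about 2 mm. A picture is of the moment at which its call begins: read the wrist's pose just before it. calibration takes no time and is no camera call; for the wrist camera it gives the pose at the moment of the call.
- ctrl.finish_job(): hands the job in; it is judged then, once.
Trained networks look in the newest picture that a camera, given by its name, has taken for a name from the list of things; names that differ only in an ending like _2 or _b are one class to them, and where a whole thing is asked for, a point or a joint stands for the part that bears it (a point fixed in the world has none). Each returns a list of dicts, best first, with "score" (0 to 1); they miss things now and then, are a little off and sometimes report something else, mostly with a low value. They report only what shows in the picture. A call takes as long as a camera call. They do not tell look-alikes from the thing itself.
- ctrl.look_for(camera, query): "position" ([column, row] in pixels, amid what is visible of it).
- ctrl.landmark_of(camera, query): "position" ([column, row] in pixels: a listed point, or the origin of a listed thing).
The state is a dict: "t": time; "q": joint angles; "dq": joint speeds; "effort": joint torques, N m; "tool_pos": TCP position; "tool_rot": TCP orientation; "contact_force": force on the tool from outside, world axes, zero at the start; "wrist_torque": the same for the moment, N m; "opening": finger opening in m; "grip_force": force on a finger pad.
Only numpy, scipy, OpenCV 4.12 (cv2) and the standard library are available. Lean on these libraries where they do the work, as an engineer would, in place of code of your own. Each camera call takes 0.05 s, during which the arm holds its last target. There are 200 camera calls.

## Working session

There is one attempt and no reset: what is moved stays moved. The work goes in short steps, Python scripts to look and compute and a shell command to move; the robot and the scene stay as the last step left them, time stands still between calls to the robot, and variables do not carry over. Pictures are saved under pics/ and viewed, at most 13 in all, crops included, and the job is handed in when it is done.

```bash
ls; mkdir -p pics
cat > h.py <<'E'
import numpy as np, cv2
from station import ctrl
def ray(c,px):
    k=c if isinstance(c,dict) else ctrl.calibration(c)
    K=np.array([[k['fx'],0,k['cx']],[0,k['fy'],k['cy']],[0,0,1]])
    # forward: d = u*(1+k1 r^2)
    u=cv2.undistortPoints(np.array([[px]],float),K,np.array([k['k1'],0,0,0,0.]))[0,0]
    R=np.array(k['R']);t=np.array(k['t'])
    d=R.T@np.array([u[0],u[1],1]);return -R.T@t,d/np.linalg.norm(d)
def atz(c,px,z):
    o,d=ray(c,px);return o+d*(z-o[2])/d[2]
def tri(rs):
    A=0;b=0
    for o,d in rs:
        P=np.eye(3)-np.outer(d,d);A=A+P;b=b+P@o
    X=np.linalg.solve(A,b)
    return X,[np.linalg.norm((np.eye(3)-np.outer(d,d))@(X-o)) for o,d in rs]
def proj(c,X):
    k=c if isinstance(c,dict) else ctrl.calibration(c)
    p=np.array(k['R'])@X+np.array(k['t']);u=p[:2]/p[2];u=u*(1+k['k1']*(u@u))
    return np.array([k['fx']*u[0]+k['cx'],k['fy']*u[1]+k['cy']])
E
cat > a.py <<'E'
from h import *
np.set_printoptions(precision=3,suppress=True)
for c in ['scene','top']:
    cv2.imwrite(f'pics/{c}0.png',ctrl.get_image(c))
for q in ['amber_bottle','bottle_cap','bottle_rest','rod_mid','trough_end','white_bottle','oil_bottle','swab_jar','mug']:
    L={}
    for c in ['scene','top']:
        L[c]=ctrl.landmark_of(c,q)[:3]
        print(q,c,[(np.round(d['position']),round(d['score'],2),atz(c,d['position'],{'rod_mid':.012,'bottle_cap':.132}.get(q,0))) for d in L[c]])
    if L['scene'] and L['top']:
        print('  tri',*tri([ray(c,L[c][0]['position']) for c in L]))
o=ctrl.get_obs();print(o['t'],o['tool_pos'],o['tool_rot'],o['opening'])
E
python3 a.py
```

```text
pics
amber_bottle scene [(array([316., 284.]), 0.82, array([ 0.553, -0.054,  0.   ])), (array([351., 286.]), 0.8, array([ 0.627, -0.099,  0.   ])), (array([351., 256.]), 0.73, array([0.688, 0.004, 0.   ]))]
amber_bottle top [(array([363., 215.]), 0.96, array([ 0.621, -0.107,  0.   ])), (array([345., 245.]), 0.82, array([ 0.541, -0.059,  0.   ])), (array([322., 193.]), 0.58, array([0.68 , 0.001, 0.   ]))]
  tri [ 0.58  -0.089  0.025] [np.float64(0.04067451747674236), np.float64(0.040674517476742444)]
bottle_cap scene [(array([352., 215.]), 0.93, array([0.679, 0.   , 0.132])), (array([353., 243.]), 0.74, array([ 0.621, -0.104,  0.132])), (array([316., 240.]), 0.57, array([ 0.55 , -0.059,  0.132]))]
bottle_cap top [(array([345., 241.]), 0.97, array([ 0.544, -0.052,  0.132])), (array([320., 181.]), 0.69, array([0.686, 0.007, 0.132])), (array([364., 205.]), 0.68, array([ 0.629, -0.096,  0.132]))]
  tri [ 0.579 -0.072  0.198] [np.float64(0.04593039451286555), np.float64(0.04593039451286567)]
bottle_rest scene [(array([304., 251.]), 0.73, array([0.586, 0.078, 0.   ]))]
bottle_rest top [(arr
[... 1035 characters left out ...]
59961889897049), np.float64(0.002359961889896994)]
oil_bottle scene [(array([340., 378.]), 0.56, array([ 0.463, -0.338,  0.   ]))]
oil_bottle top [(array([452., 276.]), 0.58, array([ 0.462, -0.341,  0.   ]))]
  tri [ 0.462 -0.34   0.003] [np.float64(0.00020701297045799084), np.float64(0.00020701297045823603)]
swab_jar scene []
swab_jar top [(array([433., 203.]), 0.73, array([ 0.654, -0.294,  0.   ]))]
mug scene [(array([223., 213.]), 0.95, array([0.456, 0.352, 0.   ]))]
mug top [(array([189., 275.]), 0.7, array([0.461, 0.348, 0.   ]))]
  tri [0.458 0.349 0.001] [np.float64(0.0027353965716424146), np.float64(0.002735396571642365)]
1.0 [0.175 0.6   0.231] [0.444 3.11  0.   ] 0.0852495778765335
```

```bash
python3 -c "
import cv2
a=cv2.imread('pics/top0.png')[130:310,150:490];b=cv2.imread('pics/scene0.png')[160:400,190:430]
cv2.imwrite('pics/c1.png',cv2.resize(a,(780,413),interpolation=2));cv2.imwrite('pics/c2.png',cv2.resize(b,(600,600),interpolation=2))"
```

```text
(no output)
```

View pics/c1.png

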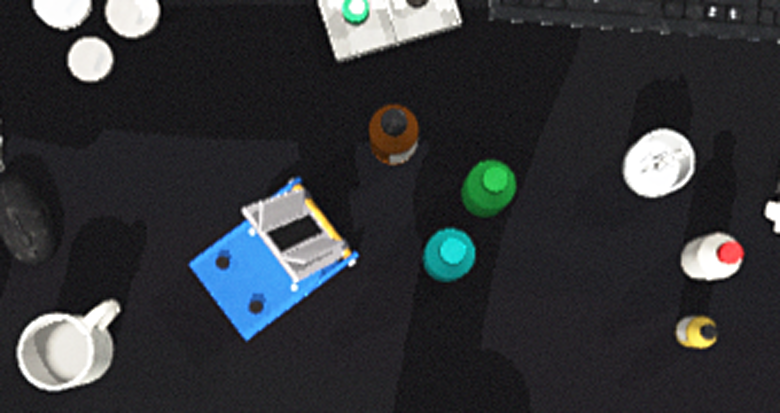

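View pics/c2.png

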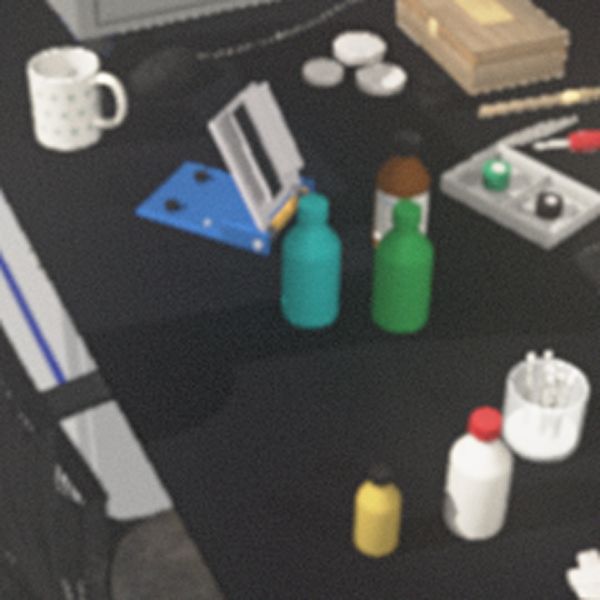

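The top crop shows the amber bottle at full pixel (322,189). The green and turquoise look-alikes are at (363,213) and (345,241), and the rest is at (288,225) with its rod to the lower right. Next I refine the rest's yaw and the bottle position by colour.

```bash
cat > b.py <<'E'
from h import *
np.set_printoptions(precision=4,suppress=True)
for c,box in [('top',(220,195,330,290)),('scene',(225,210,330,270))]:
    im=cv2.imread(f'pics/{c}0.png');h=cv2.cvtColor(im,cv2.COLOR_BGR2HSV)
    m=np.zeros(im.shape[:2],bool);m[box[1]:box[3],box[0]:box[2]]=1
    br=m&(h[...,0]>10)&(h[...,0]<30)&(h[...,1]>130)&(h[...,2]>110)
    ys,xs=np.nonzero(br);W=np.array([atz(c,(x,y),.015)[:2] for x,y in zip(xs,ys)])
    print(c,'brass',len(W));
    if len(W)>5:
        mu=W.mean(0);u,s,v=np.linalg.svd(W-mu);d=v[0];t=(W-mu)@d
        print(' mean',mu,'mid',mu+d*(t.max()+t.min())/2,'len',np.ptp(t),'rod angle',np.degrees(np.arctan2(d[1],d[0])))
    bl=m&(h[...,0]>95)&(h[...,0]<125)&(h[...,1]>130)&(h[...,2]>90)
    ys,xs=np.nonzero(bl);W=np.array([atz(c,(x,y),.004)[:2] for x,y in zip(xs,ys)]).astype(np.float32)
    r=cv2.minAreaRect(W*1000);print(' blue',len(W),r,cv2.boxPoints(r)/1000)
    a=h[170:215,300:345] if c=='top' else h[205:285,335:370]
# amber
S=ctrl.landmark_of
T=[ray('scene',(352,215)),ray('top',(320,181))];print('cap',*tri(T))
T=[ray('scene',(351,256)),ray('top',(322,193))];print('foot',*tri(T))
E
python3 b.py
```

```text
top brass 69
 mean [0.5918 0.0804] mid [0.5928 0.0811] len 0.09838302731999958 rod angle -147.69915661216868
 blue 1501 ((547.3433837890625, 141.91220092773438), (116.5853271484375, 162.16030883789062), 37.83148193359375) [[0.4516 0.1702]
 [0.551  0.0421]
 [0.6431 0.1136]
 [0.5437 0.2417]]
scene brass 38
 mean [0.5884 0.0839] mid [0.5895 0.0849] len 0.04934847582997391 rod angle -137.83882593592375
 blue 930 ((553.6439819335938, 149.53396606445312), (145.6535186767578, 159.0655975341797), 38.18603515625) [[0.4472 0.167 ]
 [0.5456 0.042 ]
 [0.6601 0.132 ]
 [0.5617 0.2571]]
cap [0.6861 0.0083 0.1261] [np.float64(0.0014038643041559688), np.float64(0.0014038643041560527)]
foot [0.6814 0.0005 0.0053] [np.float64(0.0032235772951260903), np.float64(0.0032235772951259537)]
```

```bash
cat > g.py <<'E'
import sys
from h import *
from scipy.spatial.transform import Rotation as Ro
np.set_printoptions(precision=3,suppress=True)
# usage: g.py x y z heading tilt [x y z heading tilt ...]
o=ctrl.get_obs();p=np.array(o['tool_pos']);R=Ro.from_rotvec(o['tool_rot']).as_matrix()
print('now',o['t'],p,'q',np.array(o['q']),'F',np.array(o['contact_force']),'z',R[:,2],'y',R[:,1],'op',o['opening'])
v=list(map(float,sys.argv[1:]))
for i in range(0,len(v),5):
    x,y,z,H,f=v[i:i+5];H,f=np.radians([H,f])
    Z=np.array([np.cos(H)*np.sin(f),np.sin(H)*np.sin(f),-np.cos(f)]);Y=np.array([np.sin(H),-np.cos(H),0])
    G=np.c_[np.cross(Y,Z),Y,Z]
    print('shift cm',np.round(R.T@(np.array([x,y,z])-p)*100,2),'turn',Ro.from_matrix(R.T@G).as_rotvec())
E
python3 g.py .5 .25 .26 138 0  .76 -.06 .25 138 0 .76 -.06 .25 138 45
```

```text
now 1.0 [0.175 0.6   0.231] q [ 1.168  0.053  1.613 -0.     1.476 -0.119] F [-0.733  0.701  0.348] z [ 0.  0. -1.] y [0.28 0.96 0.  ] op 0.0852495778765335
shift cm [-41.   -24.5   -2.87] turn [0.    0.    0.449]
shift cm [-74.64 -46.98  -1.87] turn [0.    0.    0.449]
shift cm [-74.64 -46.98  -1.87] turn [-0.176  0.772  0.426]
```

```bash
python3 -m handwheel '[[[-41,-24.5,-2.9],[0,0,0.45]],[[-41,-24.5,-2.9],[0,0,0.45]],[[-41,-24.5,-2.9],[0,0,0.45]],[[-41,-24.5,-2.9],[0,0,0.45]],[[-41,-24.5,-2.9],[0,0,0.45]]]' 0 20; python3 g.py .76 -.06 .25 138 0 .76 -.06 .25 138 45
```

```text
t: 1.62
tool_pos: [0.3883, 0.3699, 0.2507]
tool_rot: [1.126, 2.932, 0.001]
contact_force: [1.4, 0.2, -0.0]
opening: 0.0428
grip_force: 0.0
now 1.625 [0.388 0.37  0.251] q [ 0.622 -0.172  1.796  0.     1.517 -0.215] F [ 1.448  0.158 -0.002] z [ 0.001  0.001 -1.   ] y [0.669 0.743 0.001] op 0.04278796898027467
shift cm [-56.39  -7.05   0.07] turn [ 0.001  0.    -0.   ]
shift cm [-56.39  -7.05   0.07] turn [ 0.001  0.786 -0.   ]
```

```bash
R='x'; python3 -m handwheel '[[[-56.4,-7,-1],[0,0,0]],[[-56.4,-7,-1],[0,0,0]],[[-56.4,-7,-1],[0,0,0]],[[-56.4,-7,-1],[0,0,0]],[[-56.4,-7,-1],[0,0,0]]]' && python3 -m handwheel '[[[-27,-4,0],[0,0.15,0]],[[-27,-4,0],[0,0.3,0]],[[-27,-4,0],[0,0.45,0]],[[-27,-4,0],[0,0.6,0]],[[-27,-4,0],[0,0.78,0]]]'; python3 g.py .76 -.06 .25 138 45 .735 -.042 .012 138 45
```

```text
t: 2.25
tool_pos: [0.5929, 0.1334, 0.256]
tool_rot: [1.127, 2.932, 0.001]
contact_force: [0.7, 1.2, 0.8]
opening: 0.0429
grip_force: 0.0
t: 2.88
tool_pos: [0.7666, -0.079, 0.2558]
tool_rot: [-0.859, -2.227, -0.356]
contact_force: [0.5, 0.9, 0.4]
opening: 0.0429
grip_force: 0.0
now 2.875 [ 0.767 -0.079  0.256] q [-0.307  0.849  0.673  0.41   2.312 -0.972] F [0.479 0.926 0.362] z [-0.522  0.474 -0.709] y [0.672 0.741 0.001] op 0.04286575473893669
shift cm [0.84 0.96 1.65] turn [ 0.003  0.002 -0.002]
shift cm [-13.78   0.6   20.68] turn [ 0.003  0.002 -0.002]
```

```bash
cat > w.py <<'E'
from h import *
import sys
np.set_printoptions(precision=3,suppress=True)
k=ctrl.calibration('wrist');cv2.imwrite(f'pics/{sys.argv[1]}.png',ctrl.get_image('wrist'))
for q,z in [('amber_bottle',0),('bottle_cap',.132),('rod_mid',.012),('bottle_rest',0),('trough_end',.12)]:
    for d in ctrl.landmark_of('wrist',q)[:3]: print(q,np.round(d['position']),round(d['score'],2),atz(k,d['position'],z))
E
python3 w.py w1
```

```text
amber_bottle [234. 236.] 0.82 [ 0.54  -0.056  0.   ]
amber_bottle [333. 279.] 0.77 [0.683 0.004 0.   ]
amber_bottle [244. 295.] 0.77 [ 0.622 -0.098  0.   ]
bottle_cap [337. 226.] 0.93 [0.683 0.007 0.132]
bottle_cap [211. 252.] 0.93 [ 0.624 -0.101  0.132]
bottle_cap [205. 181.] 0.9 [ 0.547 -0.059  0.132]
rod_mid [331. 197.] 0.73 [0.588 0.085 0.012]
bottle_rest [331. 199.] 0.91 [0.584 0.089 0.   ]
```

View pics/w1.png

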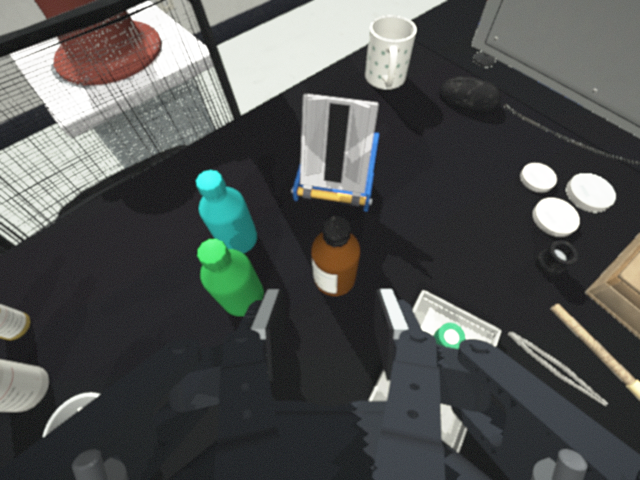

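The wrist view confirms the amber bottle between the fingers' sides at (334,265). The rod runs from (299,192) to (367,202), and the tray at right is behind the right finger. I check the yaw from the rod line before descending.

```bash
python3 - <<'E'
from h import *
im=cv2.imread('pics/w1.png');h=cv2.cvtColor(im,cv2.COLOR_BGR2HSV);k=ctrl.calibration('wrist')
m=(h[...,0]>10)&(h[...,0]<30)&(h[...,1]>130)&(h[...,2]>110);m[:180]=0;m[212:]=0;m[:,:290]=0;m[:,380:]=0
ys,xs=np.nonzero(m);W=np.array([atz(k,(x,y),.014)[:2] for x,y in zip(xs,ys)])
d=cv2.fitLine(W.astype(np.float32),cv2.DIST_HUBER,0,.001,.001).ravel();t=(W-d[2:])@d[:2]
print(len(W),np.degrees(np.arctan2(d[1],d[0])),d[2:]+d[:2]*(t.max()+t.min())/2,np.ptp(t))
E
python3 g.py .745 -.05 .06 138 45 .735 -.042 .010 138 45
```

```text
358 37.359142 [0.58707538 0.08852701] 0.09990416705845087
now 3.175 [ 0.766 -0.074  0.258] q [-0.302  0.838  0.683  0.407  2.306 -0.973] F [ 0.689 -0.139  1.394] z [-0.52   0.47  -0.713] y [0.669 0.744 0.002] op 0.04272299898750992
shift cm [-11.66   0.4   16.36] turn [0.001 0.009 0.002]
shift cm [-14.25   0.32  20.82] turn [0.001 0.009 0.002]
```

```bash
python3 g.py .735 -.062 .08 127 45 .711 -.031 .011 127 45
```

```text
now 3.175 [ 0.766 -0.074  0.258] q [-0.302  0.838  0.683  0.407  2.306 -0.973] F [ 0.689 -0.139  1.394] z [-0.52   0.47  -0.713] y [0.669 0.744 0.002] op 0.04272299898750992
shift cm [-10.3   -1.15  14.89] turn [-0.134  0.008  0.138]
shift cm [-12.38  -0.46  22.52] turn [-0.134  0.008  0.138]
```

```bash
python3 -m handwheel '[[[-10.3,-1.1,14.9],[-0.13,0,0.14]],[[-10.3,-1.1,14.9],[-0.13,0,0.14]],[[-10.3,-1.1,14.9],[-0.13,0,0.14]],[[-11.3,-0.8,18.7],[-0.13,0,0.14]],[[-11.3,-0.8,18.7],[-0.13,0,0.14]]]';  python3 g.py .711 -.031 .011 127 45; python3 w.py w2
```

```text
t: 3.8
tool_pos: [0.7202, -0.0442, 0.0443]
tool_rot: [-1.072, -2.152, -0.432]
contact_force: [0.0, -0.0, 0.7]
opening: 0.0426
grip_force: 0.0
now 3.8 [ 0.72  -0.044  0.044] q [-0.32   0.824  1.071  0.43   1.903 -0.964] F [ 0.001 -0.039  0.66 ] z [-0.429  0.558 -0.71 ] y [ 0.797  0.605 -0.007] op 0.04263756135344385
shift cm [-1.2   0.09  3.5 ] turn [-0.007  0.005 -0.003]
amber_bottle [328. 237.] 0.75 [0.681 0.005 0.   ]
amber_bottle [154. 301.] 0.62 [ 0.621 -0.098  0.   ]
bottle_cap [328.  46.] 0.6 [0.682 0.006 0.132]
rod_mid [298. 100.] 0.95 [0.585 0.089 0.012]
bottle_rest [298. 113.] 0.76 [0.586 0.088 0.   ]
```

View pics/w2.png

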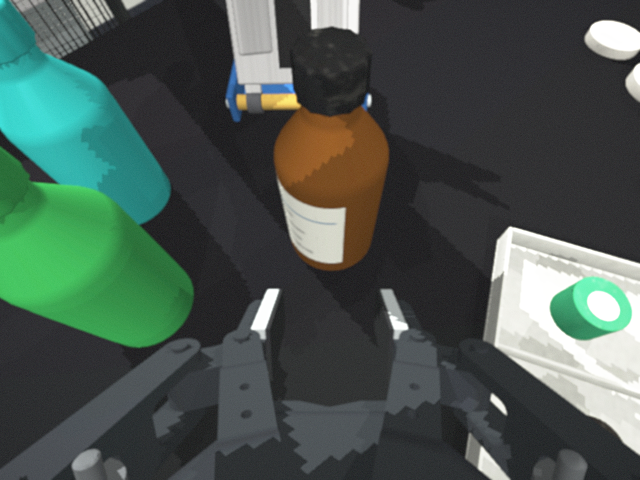

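```bash
python3 -m handwheel '[[[-0.6,0,1.7],[0,0,0]],[[-1.2,0,3.4],[0,0,0]],[[-1.2,0.1,3.5],[0,0,0]]]';cat > p.py <<'E'
# waypoints: bottle centre bx by, heading -> TCP args
import sys,math,subprocess
v=list(map(float,sys.argv[1:]));a=[]
for i in range(0,len(v),4):
    x,y,H,off=v[i:i+4];a+=[x-off*math.cos(math.radians(H)),y-off*math.sin(math.radians(H)),.011,H,45]
subprocess.run(['python3','g.py']+[str(round(t,4)) for t in a])
E
python3 p.py .682 .005 128 .032  .682 .005 130 .027 .672 .0125 133 .027 .662 .02 136 .027 .652 .0275 138 .027
```

```text
t: 4.47
tool_pos: [0.7106, -0.0325, 0.0064]
tool_rot: [-1.074, -2.146, -0.432]
contact_force: [-0.7, -0.6, -1.4]
opening: 0.0428
grip_force: 0.0
now 4.475 [ 0.711 -0.032  0.006] q [-0.311  0.846  1.108  0.43   1.85  -0.977] F [-0.7   -0.606 -1.398] z [-0.431  0.56  -0.708] y [ 0.798  0.602 -0.01 ] op 0.042794832506518034
shift cm [1.39 0.02 0.75] turn [ 0.005  0.001 -0.019]
shift cm [1.75 0.11 1.1 ] turn [ 0.029  0.001 -0.043]
shift cm [ 2.61 -0.09  1.96] turn [ 0.066  0.    -0.08 ]
shift cm [ 3.47 -0.31  2.82] turn [ 0.103  0.    -0.118]
shift cm [ 4.32 -0.56  3.68] turn [ 0.128 -0.    -0.142]
```

```bash
python3 -m handwheel '[[[0.9,0,0.3],[0,0,-0.01]],[[1.4,0,0.75],[0.01,0,-0.02]],[[1.75,0.1,1.1],[0.03,0,-0.04]],[[2.2,0,1.55],[0.05,0,-0.06]],[[2.6,-0.1,1.95],[0.07,0,-0.08]]]'; python3 w.py w3;python3 p.py .662 .02 136 .027 .652 .0275 138 .027 .642 .035 138 .027
```

```text
t: 5.1
tool_pos: [0.6932, -0.0083, 0.0148]
tool_rot: [-0.952, -2.202, -0.392]
contact_force: [2.5, -0.4, 0.9]
opening: 0.0427
grip_force: 0.8
amber_bottle [106. 205.] 0.91 [ 0.545 -0.053  0.   ]
amber_bottle [330. 274.] 0.85 [0.678 0.008 0.   ]
amber_bottle [102. 349.] 0.64 [ 0.622 -0.099  0.   ]
bottle_cap [335.  16.] 0.66 [0.677 0.01  0.132]
now 5.4 [ 0.693 -0.009  0.014] q [-0.27   0.811  1.147  0.393  1.862 -1.043] F [ 0.676  1.311 -0.199] z [-0.48   0.514 -0.711] y [0.73  0.683 0.   ] op 0.04281110981981209
shift cm [ 0.83 -0.17  1.29] turn [ 0.036  0.005 -0.036]
shift cm [ 1.71 -0.29  2.16] turn [ 0.061  0.005 -0.06 ]
shift cm [ 2.58 -0.51  3.02] turn [ 0.061  0.005 -0.06 ]
```

View pics/w3.png

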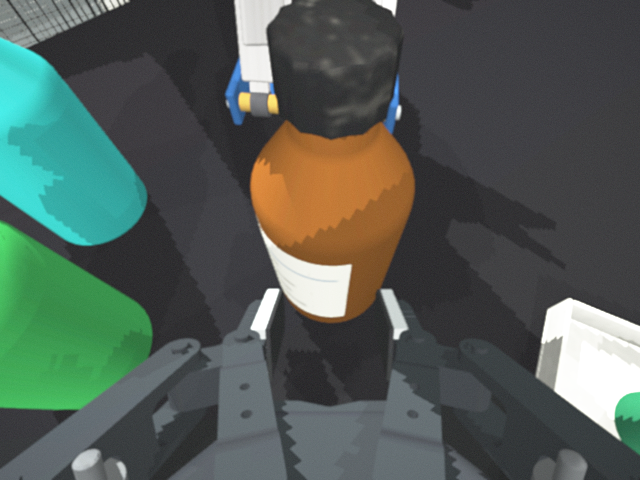

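The bottle is nested between the fingers, upright at (0.678, 0.009). I keep sliding it.

```bash
python3 -m handwheel '[[[0.35,0,0.8],[0.02,0,-0.02]],[[1,-0.2,1.5],[0.04,0,-0.04]],[[1.7,-0.3,2.2],[0.06,0,-0.06]],[[2.2,-0.4,2.7],[0.06,0,-0.06]],[[2.7,-0.5,3.1],[0.06,0,-0.06]]]'; python3 w.py w4;python3 p.py .63 .044 138 .024 .620 .0525 138 .024 .611 .059 138 .024
```

```text
t: 6.02
tool_pos: [0.6609, 0.0183, 0.0115]
tool_rot: [-0.857, -2.232, -0.352]
contact_force: [3.7, -1.6, 2.2]
opening: 0.0428
grip_force: 2.8
amber_bottle [ 97. 250.] 0.9 [ 0.545 -0.056  0.   ]
amber_bottle [332. 280.] 0.71 [0.648 0.032 0.   ]
amber_bottle [ 76. 421.] 0.7 [ 0.622 -0.1    0.   ]
bottle_cap [330.   4.] 0.87 [0.644 0.033 0.132]
now 6.325 [0.661 0.018 0.011] q [-0.231  0.762  1.231  0.36   1.846 -1.096] F [2.196 0.394 0.481] z [-0.523  0.471 -0.71 ] y [ 0.67   0.743 -0.001] op 0.04274692375453242
shift cm [ 1.17 -0.14  1.09] turn [ 0.     0.004 -0.001]
shift cm [ 2.1  -0.18  2.01] turn [ 0.     0.004 -0.001]
shift cm [ 2.88 -0.3   2.79] turn [ 0.     0.004 -0.001]
```

```bash
python3 -m handwheel '[[[0.6,-0.05,0.55],[0,0,0]],[[1.2,-0.1,1.1],[0,0,0]],[[1.7,-0.15,1.6],[0,0,0]],[[2.1,-0.2,2],[0,0,0]],[[2.4,-0.25,2.3],[0,0,0]]]'; python3 w.py w5;python3 p.py .611 .059 138 .022 .607 .062 138 .022
```

```text
t: 6.95
tool_pos: [0.6345, 0.0386, 0.0118]
tool_rot: [-0.857, -2.231, -0.352]
contact_force: [1.2, -0.2, -1.3]
opening: 0.043
grip_force: 0.8
amber_bottle [331. 275.] 0.93 [0.619 0.053 0.   ]
amber_bottle [ 85. 309.] 0.74 [ 0.548 -0.055  0.   ]
now 7.25 [0.635 0.038 0.012] q [-0.213  0.704  1.319  0.368  1.812 -1.092] F [-0.435 -0.786 -0.209] z [-0.522  0.471 -0.711] y [ 0.67   0.743 -0.   ] op 0.04287561827392167
shift cm [ 0.62 -0.06  0.75] turn [ 0.001  0.005 -0.001]
shift cm [ 0.97 -0.11  1.1 ] turn [ 0.001  0.005 -0.001]
```

View pics/w5.png

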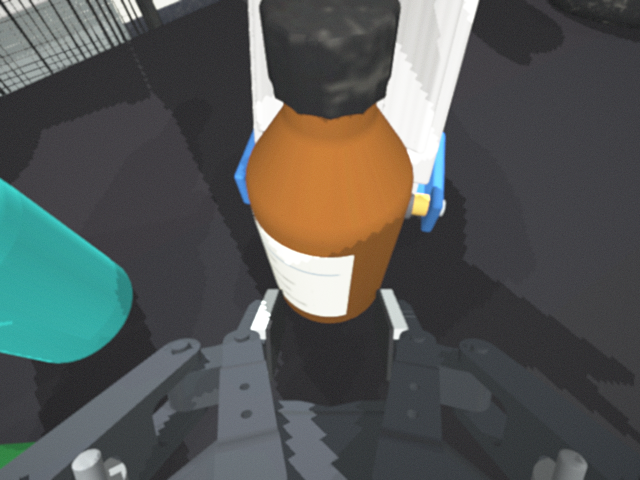

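```bash
python3 -m handwheel '[[[0.4,-0.05,0.4],[0,0,0]],[[0.7,-0.1,0.7],[0,0,0]],[[0.9,-0.15,0.9],[0,0,0]],[[1.1,-0.15,1.1],[0,0,0]]]'; python3 w.py w6;python3 p.py .611 .059 138 .022 .607 .062 138 .022
python3 - <<'E'
from h import *
for c in ['top','scene']:
    ctrl.get_image(c)
    print(c,[(np.round(d['position']),round(d['score'],2),atz(c,d['position'],0)) for d in ctrl.landmark_of(c,'amber_bottle')])
E
```

```text
t: 7.75
tool_pos: [0.6226, 0.0474, 0.0119]
tool_rot: [-0.858, -2.233, -0.352]
contact_force: [4.8, -5.7, 1.6]
opening: 0.0429
grip_force: 3.0
amber_bottle [ 75. 336.] 0.74 [ 0.546 -0.056  0.   ]
amber_bottle [331. 276.] 0.58 [0.608 0.062 0.   ]
bottle_cap [332.   4.] 0.86 [0.606 0.063 0.132]
now 8.05 [0.623 0.047 0.012] q [-0.205  0.678  1.358  0.372  1.795 -1.09 ] F [ 2.467 -3.983  0.77 ] z [-0.522  0.471 -0.712] y [ 0.67   0.742 -0.   ] op 0.04274318084930936
shift cm [-0.45  0.09 -0.32] turn [ 0.001  0.006 -0.001]
shift cm [-0.09  0.05  0.03] turn [ 0.001  0.006 -0.001]
top [(array([301., 218.]), 0.58, array([0.61122879, 0.05747738, 0.        ]))]
scene [(array([315., 282.]), 0.79, array([ 0.55651493, -0.04728664,  0.        ])), (array([349., 286.]), 0.78, array([ 0.62188686, -0.09975403,  0.        ])), (array([318., 253.]), 0.77, array([0.6159329 , 0.05374191, 0.        ])), (array([300., 251.]), 0.32, array([0.57736828, 0.08165703, 0.        ]))]
```

```bash
python3 -m handwheel '[[[0.1,-0.05,0.1],[0,0,0]],[[0.2,-0.1,0.2],[0,0,0]],[[0.2,-0.1,0.2],[0,0,0]]]'; python3 g.py
```

```text
t: 8.62
tool_pos: [0.6216, 0.0474, 0.0125]
tool_rot: [-0.861, -2.237, -0.353]
contact_force: [6.7, -7.6, 0.9]
opening: 0.0426
grip_force: 4.7
now 8.625 [0.622 0.047 0.012] q [-0.205  0.672  1.365  0.371  1.79  -1.091] F [ 6.692 -7.581  0.876] z [-0.518  0.47  -0.715] y [0.671 0.742 0.001] op 0.04259812102524613
```

Pushing 2 mm more raised the force to 10 N with no motion, so the foot is against the rod. I back off, rise and tip it.

```bash
cat > t.py <<'E'
# args groups: theta_deg heading backoff_mm(along rest -x) z_override(or -1)
import sys,subprocess,numpy as np
rod=np.array([.587,.088]);a=np.radians(127.4);xd=np.array([np.cos(a),np.sin(a)]);S=95
v=list(map(float,sys.argv[1:]));A=[]
for i in range(0,len(v),4):
    th,H,b,zo=v[i:i+4];t=np.radians(th);e=np.pi/4-t
    d=16.5+11*abs(np.sin(e))-3.2*np.cos(e);x,z=-33-d,S-12
    X=x*np.cos(t)+z*np.sin(t)-b;Z=-x*np.sin(t)+z*np.cos(t)+12
    p=rod+xd*X/1000;A+=[p[0],p[1],(Z if zo<0 else zo)/1000,H,45]
subprocess.run(['python3','g.py']+[str(round(q,4)) for q in A])
E
python3 t.py 0 138 35 14 0 138 35 -1 0 136 8 -1
```

```text
now 8.625 [0.622 0.047 0.012] q [-0.205  0.672  1.365  0.371  1.79  -1.091] F [ 6.692 -7.581  0.876] z [-0.518  0.47  -0.715] y [0.671 0.742 0.001] op 0.04259812102524613
shift cm [-2.44 -0.95 -2.6 ] turn [ 0.003  0.011 -0.001]
shift cm [ 3.23 -0.93 -8.39] turn [ 0.003  0.011 -0.001]
shift cm [ 5.12 -0.45 -6.54] turn [-0.022  0.011  0.024]
```

```bash
python3 -m handwheel '[[[-0.8,-0.1,-0.8],[0,0,0]],[[-2.4,-0.9,-2.6],[0,0.01,0]],[[-0.4,-0.9,-4.6],[0,0.01,0]],[[3.2,-0.9,-8.4],[0,0.01,0]],[[3.2,-0.9,-8.4],[0,0.01,0]]]'; python3 w.py w7; python3 t.py 0 136 8 -1 0 136 2 -1 0 135 0 -1 3 135 0 -1 6 135 0 -1
```

```text
t: 9.25
tool_pos: [0.6434, 0.0181, 0.1009]
tool_rot: [-0.853, -2.231, -0.36]
contact_force: [-0.1, -0.2, 0.6]
opening: 0.0429
grip_force: 0.0
amber_bottle [176. 315.] 0.86 [ 0.545 -0.055  0.   ]
amber_bottle [336. 279.] 0.64 [0.606 0.059 0.   ]
amber_bottle [177. 441.] 0.57 [ 0.622 -0.099  0.   ]
bottle_cap [341. 173.] 0.96 [0.605 0.06  0.132]
bottle_cap [ 51. 234.] 0.63 [ 0.546 -0.057  0.132]
bottle_cap [  3. 473.] 0.55 [ 0.622 -0.101  0.132]
rod_mid [421.  57.] 0.17 [0.467 0.327 0.012]
trough_end [368.  55.] 0.89 [0.536 0.15  0.12 ]
now 9.55 [0.639 0.018 0.093] q [-0.238  0.626  1.287  0.37   1.934 -1.071] F [ 0.288 -0.01  -1.18 ] z [-0.53   0.476 -0.702] y [ 0.669  0.743 -0.001] op 0.04280978307569296
shift cm [1.82 0.51 1.52] turn [-0.025 -0.007  0.023]
shift cm [2.24 0.62 1.94] turn [-0.025 -0.007  0.023]
shift cm [2.37 0.66 2.08] turn [-0.038 -0.007  0.036]
shift cm [2.91 0.74 2.24] turn [-0.038 -0.007  0.036]
shift cm [3.44 0.84 2.42] turn [-0.038 -0.007  0.036]
```

View pics/w7.png

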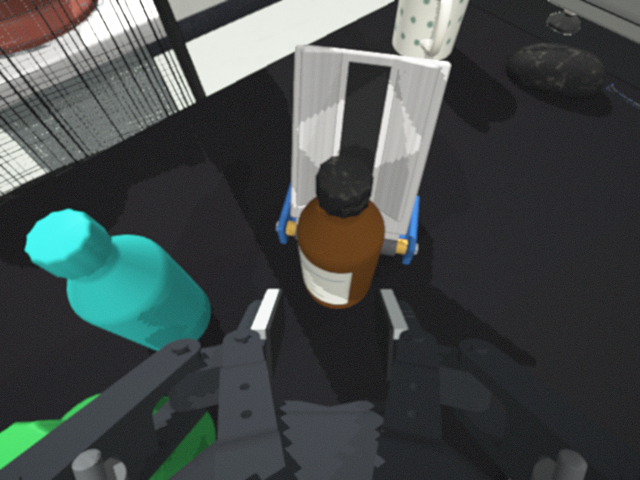

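The bottle stands against the rod between the brackets, foot at (340,290), with the leaning trough behind it. I begin tipping.

```bash
python3 -m handwheel '[[[1.2,0.3,1],[0,0,0]],[[1.8,0.5,1.5],[-0.02,0,0.02]],[[2.2,0.6,1.9],[-0.03,0,0.03]],[[2.5,0.65,2.1],[-0.04,0,0.04]],[[2.9,0.75,2.25],[-0.04,0,0.04]]]'; python3 t.py 6 135 0 -1 9 135 0 -1 12 135 0 -1 15 135 0 -1 18 135 0 -1
```

```text
t: 10.18
tool_pos: [0.6184, 0.0476, 0.0988]
tool_rot: [-0.919, -2.201, -0.383]
contact_force: [0.3, -1.2, -0.1]
opening: 0.0429
grip_force: 0.4
now 10.175 [0.618 0.048 0.099] q [-0.22   0.552  1.381  0.415  1.885 -1.01 ] F [ 0.28  -1.189 -0.116] z [-0.499  0.505 -0.704] y [ 0.711  0.703 -0.   ] op 0.042872131561126556
shift cm [0.53 0.04 0.34] turn [ 0.004 -0.004 -0.004]
shift cm [1.05 0.1  0.56] turn [ 0.004 -0.004 -0.004]
shift cm [1.55 0.18 0.8 ] turn [ 0.004 -0.004 -0.004]
shift cm [2.04 0.24 1.08] turn [ 0.004 -0.004 -0.004]
shift cm [2.51 0.32 1.38] turn [ 0.004 -0.004 -0.004]
```

```bash
python3 -m handwheel '[[[0.5,0.05,0.3],[0,0,0]],[[1,0.1,0.55],[0,0,0]],[[1.5,0.2,0.8],[0,0,0]],[[2,0.25,1.1],[0,0,0]],[[2.5,0.3,1.4],[0,0,0]]]'; python3 w.py w8; python3 t.py 21 134 0 -1 24 134 0 -1 27 133 0 -1 30 133 0 -1 33 132 0 -1
```

```text
t: 10.8
tool_pos: [0.6009, 0.0698, 0.1066]
tool_rot: [-0.918, -2.201, -0.382]
contact_force: [0.0, -0.4, -0.4]
opening: 0.0426
grip_force: 0.2
amber_bottle [324. 370.] 0.55 [0.608 0.056 0.   ]
bottle_cap [333. 228.] 0.73 [0.582 0.091 0.132]
trough_end [344. 144.] 0.67 [0.542 0.141 0.12 ]
now 11.1 [0.601 0.069 0.107] q [-0.196  0.503  1.434  0.429  1.872 -0.992] F [0.411 0.627 0.746] z [-0.5    0.505 -0.704] y [ 0.711  0.703 -0.   ] op 0.042597943617268895
shift cm [0.47 0.07 0.31] turn [-0.009 -0.004  0.009]
shift cm [0.9  0.14 0.67] turn [-0.009 -0.004  0.009]
shift cm [1.31 0.21 1.04] turn [-0.021 -0.004  0.021]
shift cm [1.69 0.28 1.44] turn [-0.021 -0.004  0.021]
shift cm [2.06 0.35 1.86] turn [-0.034 -0.004  0.033]
```

View pics/w8.png

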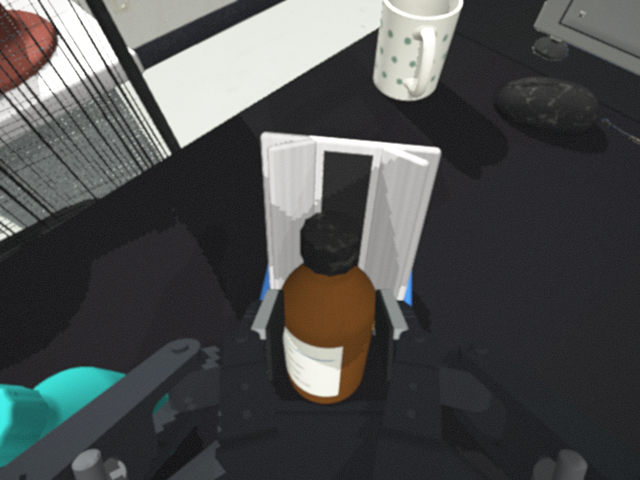

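The bottle leans forward about 18°, cap at (332,240), toward the trough. It's slightly left of the trough's centre and nested between the fingers.

```bash
python3 -m handwheel '[[[0.45,0.05,0.3],[0,0,0]],[[0.9,0.15,0.65],[0,0,0]],[[1.3,0.2,1.05],[-0.01,0,0.01]],[[1.7,0.3,1.45],[-0.02,0,0.02]],[[2.05,0.35,1.85],[-0.03,0,0.03]]]';  python3 t.py 35 132 0 -1 37.5 131 0 -1 40 131 0 -1 42.5 130 0 -1 45 130 0 -1
```

```text
t: 11.72
tool_pos: [0.5842, 0.0914, 0.1084]
tool_rot: [-0.968, -2.185, -0.402]
contact_force: [1.5, -3.1, 1.3]
opening: 0.0428
grip_force: 1.7
now 11.725 [0.584 0.091 0.108] q [-0.18   0.451  1.502  0.463  1.834 -0.947] F [ 1.474 -3.097  1.29 ] z [-0.477  0.525 -0.705] y [ 0.74   0.672 -0.001] op 0.042817518907707804
shift cm [0.21 0.05 0.31] turn [-0.003 -0.004  0.002]
shift cm [0.47 0.08 0.69] turn [-0.016 -0.004  0.015]
shift cm [0.72 0.12 1.07] turn [-0.016 -0.004  0.015]
shift cm [0.95 0.16 1.47] turn [-0.028 -0.004  0.027]
shift cm [1.16 0.19 1.88] turn [-0.028 -0.004  0.027]
```

Force of 3.7 N along the rest's axis: bottle and trough are now moving together.

```bash
python3 -m handwheel '[[[0.2,0.05,0.3],[0,0,0]],[[0.45,0.1,0.7],[-0.01,0,0.01]],[[0.7,0.1,1.05],[-0.01,0,0.01]],[[0.95,0.15,1.45],[-0.02,0,0.02]],[[1.15,0.2,1.9],[-0.03,0,0.03]]]'; python3 w.py w9; python3 t.py 47.5 129 0 -1 50 129 0 -1 52.5 128 0 -1 55 128 0 -1 57.5 127.4 0 -1
```

```text
t: 12.35
tool_pos: [0.571, 0.1092, 0.1033]
tool_rot: [-1.015, -2.166, -0.423]
contact_force: [-1.0, -2.7, 5.2]
opening: 0.0427
grip_force: 2.6
amber_bottle [331. 232.] 0.48 [0.506 0.189 0.   ]
bottle_cap [330. 231.] 0.89 [0.555 0.128 0.132]
trough_end [333. 187.] 0.56 [0.535 0.156 0.12 ]
now 12.65 [0.571 0.109 0.102] q [-0.168  0.418  1.558  0.492  1.791 -0.912] F [ 0.156 -1.121  0.937] z [-0.455  0.545 -0.704] y [ 0.768  0.641 -0.001] op 0.04273188355273385
shift cm [ 0.24 -0.01  0.23] turn [-0.011 -0.004  0.01 ]
shift cm [0.43 0.   0.56] turn [-0.011 -0.004  0.01 ]
shift cm [0.59 0.02 0.89] turn [-0.023 -0.004  0.022]
shift cm [0.75 0.03 1.23] turn [-0.023 -0.004  0.022]
shift cm [0.89 0.05 1.58] turn [-0.031 -0.004  0.03 ]
```

View pics/w9.png

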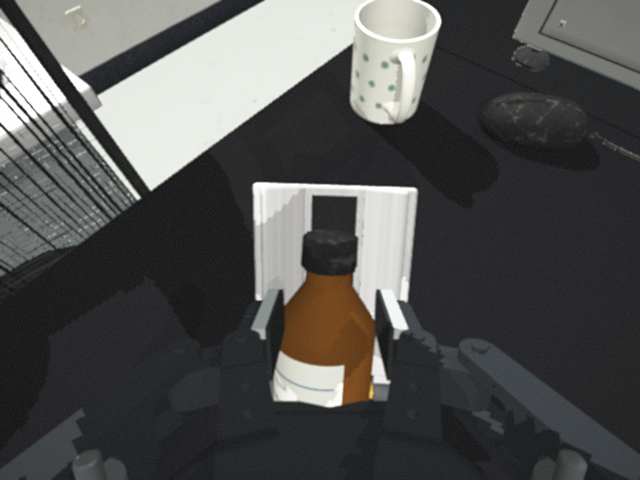

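Bottle lies along the trough's floor, cap at (330,250) inside the trough end at (335,187). I continue pressing down slowly.

```bash
python3 -m handwheel '[[[0.2,0,0.25],[0,0,0]],[[0.4,0,0.55],[-0.01,0,0.01]],[[0.6,0,0.9],[-0.02,0,0.02]],[[0.75,0.05,1.25],[-0.02,0,0.02]],[[0.9,0.05,1.6],[-0.03,0,0.03]]]'; python3 t.py 60 127.4 0 -1 62.5 127.4 0 -1 65 127.4 0 -1 67.5 127.4 0 -1 70 127.4 0 -1
```

```text
t: 13.28
tool_pos: [0.5602, 0.123, 0.098]
tool_rot: [-1.063, -2.149, -0.442]
contact_force: [1.0, -3.1, 2.1]
opening: 0.0428
grip_force: 1.1
now 13.275 [0.56  0.123 0.098] q [-0.16   0.387  1.607  0.519  1.752 -0.879] F [ 1.021 -3.117  2.099] z [-0.432  0.564 -0.704] y [ 0.795  0.607 -0.001] op 0.04279500272885328
shift cm [ 0.09 -0.    0.35] turn [-0.    -0.004 -0.001]
shift cm [ 0.21 -0.    0.71] turn [-0.    -0.004 -0.001]
shift cm [0.31 0.   1.09] turn [-0.    -0.004 -0.001]
shift cm [0.41 0.   1.45] turn [-0.    -0.004 -0.001]
shift cm [0.48 0.   1.83] turn [-0.    -0.004 -0.001]
```

```bash
python3 -m handwheel '[[[0.1,0,0.35],[0,0,0]],[[0.2,0,0.7],[0,0,0]],[[0.3,0,1.1],[0,0,0]],[[0.4,0,1.45],[0,0,0]],[[0.5,0,1.85],[0,0,0]]]'; python3 t.py 72.5 127.4 0 -1 75 127.4 0 -1 77.5 127.4 0 -1 80 127.4 0 -1 82 127.4 0 -1
```

```text
t: 13.9
tool_pos: [0.5501, 0.1361, 0.0884]
tool_rot: [-1.062, -2.149, -0.442]
contact_force: [0.0, -2.0, 0.5]
opening: 0.0425
grip_force: 1.2
now 13.9 [0.55  0.136 0.088] q [-0.143  0.379  1.637  0.526  1.726 -0.877] F [ 0.04  -2.001  0.529] z [-0.432  0.564 -0.704] y [ 0.794  0.608 -0.001] op 0.0424959485871043
shift cm [0.06 0.01 0.36] turn [-0.001 -0.004 -0.   ]
shift cm [0.11 0.01 0.75] turn [-0.001 -0.004 -0.   ]
shift cm [0.14 0.   1.13] turn [-0.001 -0.004 -0.   ]
shift cm [0.16 0.01 1.52] turn [-0.001 -0.004 -0.   ]
shift cm [0.16 0.01 1.83] turn [-0.001 -0.004 -0.   ]
```

```bash
python3 -m handwheel '[[[0.05,0,0.35],[0,0,0]],[[0.1,0,0.75],[0,0,0]],[[0.15,0,1.15],[0,0,0]],[[0.15,0,1.5],[0,0,0]],[[0.15,0,1.85],[0,0,0]]]'; python3 t.py 84 127.4 0 -1 86 127.4 0 -1 88 127.4 0 -1 90 127.4 0 -1
python3 - <<'E'
from h import *
k=ctrl.calibration('wrist')
for c in ['scene','top','wrist']: cv2.imwrite(f'pics/{c}10.png',ctrl.get_image(c))
for q in ['bottle_cap','trough_end']:
    L={c:ctrl.landmark_of(c,q) for c in ['scene','top','wrist']}
    for c in L: print(q,c,[(np.round(d['position']),round(d['score'],2),np.round(atz(k if c=='wrist' else c,d['position'],.06),3)) for d in L[c]])
a=np.full((540,780,3),0,np.uint8)
w=cv2.imread('pics/wrist10.png');s=cv2.imread('pics/scene10.png')[190:310,230:350]
a[:360,:480]=cv2.resize(w,(480,360));a[:300,480:780]=cv2.resize(s,(300,300));cv2.imwrite('pics/m.png',a[:360])
E
```

```text
t: 14.52
tool_pos: [0.5415, 0.1474, 0.0765]
tool_rot: [-1.062, -2.149, -0.442]
contact_force: [1.1, -2.3, 1.6]
opening: 0.0427
grip_force: 1.2
now 14.525 [0.542 0.147 0.076] q [-0.128  0.378  1.662  0.533  1.699 -0.877] F [ 1.083 -2.277  1.579] z [-0.432  0.564 -0.704] y [ 0.794  0.608 -0.001] op 0.042668819282501984
shift cm [-0.01  0.01  0.31] turn [-0.001 -0.004 -0.   ]
shift cm [-0.02  0.01  0.62] turn [-0.001 -0.004 -0.   ]
shift cm [-0.06  0.01  0.94] turn [-0.001 -0.004 -0.   ]
shift cm [-0.1   0.01  1.25] turn [-0.001 -0.004 -0.   ]
bottle_cap scene [(array([352., 241.]), 0.91, array([ 0.678, -0.01 ,  0.06 ])), (array([314., 240.]), 0.91, array([0.593, 0.036, 0.06 ])), (array([268., 220.]), 0.7, array([0.526, 0.175, 0.06 ]))]
bottle_cap top [(array([362., 208.]), 0.78, array([ 0.633, -0.099,  0.06 ])), (array([254., 251.]), 0.63, array([0.522, 0.17 , 0.06 ])), (array([345., 239.]), 0.41, array([ 0.553, -0.057,  0.06 ]))]
bottle_cap wrist [(array([332., 263.]), 0.58, array([0.524, 0.173, 0.06 ]))]
trough_end scene [(array([258., 224.]), 0.72, array([0.493, 0.167, 0.06 ]))]
trough_end top [(array([245., 258.]), 0.81, array([0.505, 0.193, 0.06 ]))]
trough_end wrist [(array([327., 240.]), 0.97, array([0.512, 0.183, 0.06 ]))]
```

View pics/m.png

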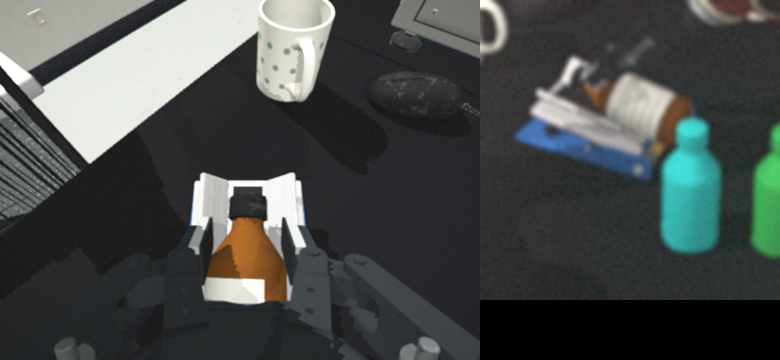

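In the wrist view the bottle lies centred in the trough with its cap (at 248,205 in the composite) inside the trough end. The scene view shows it nearly level but still inclined, so I press on to the stop.

```bash
python3 -m handwheel '[[[0,0,0.3],[0,0,0]],[[0,0,0.6],[0,0,0]],[[-0.05,0,0.9],[0,0,0]],[[-0.1,0,1.2],[0,0,0]],[[-0.1,0,1.25],[0,0,0]]]'; python3 t.py 90 127.4 0 -1 92 127.4 0 -1 94 127.4 0 -1 96 127.4 0 -1
```

```text
t: 15.6
tool_pos: [0.5364, 0.1538, 0.0668]
tool_rot: [-1.062, -2.148, -0.441]
contact_force: [1.2, -1.1, 1.0]
opening: 0.0428
grip_force: 0.9
now 15.6 [0.536 0.154 0.067] q [-0.119  0.382  1.676  0.537  1.68  -0.88 ] F [ 1.231 -1.056  0.951] z [-0.432  0.564 -0.704] y [ 0.794  0.608 -0.001] op 0.042811823669802074
shift cm [ 0.01  0.02 -0.02] turn [-0.001 -0.004 -0.   ]
shift cm [-0.04  0.02  0.3 ] turn [-0.001 -0.004 -0.   ]
shift cm [-0.1   0.03  0.61] turn [-0.001 -0.004 -0.   ]
shift cm [-0.17  0.02  0.93] turn [-0.001 -0.004 -0.   ]
```

```bash
python3 -m handwheel '[[[-0.12,0,0.12],[0,0,0]],[[-0.25,0,0.25],[0,0,0]],[[-0.4,0,0.4],[0,0,0]],[[-0.4,0,0.4],[0,0,0]]]'; python3 g.py|cut -c1-150
python3 - <<'E'
from h import *
k=ctrl.calibration('wrist')
for c in ['scene','top','wrist']: ctrl.get_image(c)
for q in ['trough_end','bottle_cap']:
    R={c:ray(k if c=='wrist' else c,min(ctrl.landmark_of(c,q) or [{'position':[999,999]}],key=lambda d:np.hypot(*(np.array(d['position'])-p)))['position']) for c,p in [('scene',[262,224]),('top',[247,256]),('wrist',[330,245])]}
    print(q,tri(list(R.values())))
E
```

```text
t: 16.1
tool_pos: [0.5362, 0.1544, 0.0642]
tool_rot: [-1.057, -2.145, -0.443]
contact_force: [-3.9, 0.5, 12.8]
opening: 0.043
grip_force: 6.0
now 16.1 [0.536 0.154 0.064] q [-0.119  0.388  1.675  0.539  1.679 -0.884] F [-3.904  0.509 12.839] z [-0.435  0.566 -0.701] y [ 0.793  0.609 -0.   ] 
trough_end (array([0.50104504, 0.19364208, 0.02410957]), [np.float64(0.004948222973369463), np.float64(0.001123467888599214), np.float64(0.003997878987913257)])
bottle_cap (array([0.52191668, 0.17238689, 0.05254754]), [np.float64(0.0011178763627100905), np.float64(0.002112837953110516), np.float64(0.002952955667648583)])
```

12.8 N and no more travel, with the fingers at level height, so the trough is on its stop. I lift off straight up.

```bash
python3 -m handwheel '[[[0.3,0,-0.3],[0,0,0]],[[0.8,0,-0.8],[0,0,0]],[[2,0,-2],[0,0,0]],[[4,0,-5],[0,0,0]],[[6,0,-9],[0,0,0]]]'; python3 -m handwheel '[[[3,0,-7],[0,0,0]],[[3,0,-14],[0,0,0]],[[3,0,-14],[0,0,0]]]'
python3 - <<'E'
from h import *
k=ctrl.calibration('wrist')
for c in ['scene','top','wrist']: cv2.imwrite(f'pics/{c}12.png',ctrl.get_image(c))
for q in ['trough_end','bottle_cap','white_bottle','oil_bottle','mug','swab_jar']:
    print(q,[(c,np.round(d['position']),round(d['score'],2),np.round(atz(k if c=='wrist' else c,d['position'],{'trough_end':.018,'bottle_cap':.045}.get(q,0)),3)) for c in ['scene','top','wrist'] for d in ctrl.landmark_of(c,q)])
w=cv2.imread('pics/wrist12.png');s=cv2.imread('pics/scene12.png')[190:310,230:350]
a=np.zeros((400,800,3),np.uint8);a[:300,:400]=cv2.resize(w,(400,300));a[:400,400:]=cv2.resize(s,(400,400));cv2.imwrite('pics/m2.png',a)
E
```

```text
t: 17.18
tool_pos: [0.5492, 0.1367, 0.1685]
tool_rot: [-1.061, -2.148, -0.44]
contact_force: [0.3, 0.2, 0.7]
opening: 0.0428
grip_force: 0.0
t: 17.55
tool_pos: [0.5996, 0.0727, 0.2926]
tool_rot: [-1.064, -2.156, -0.445]
contact_force: [0.3, -0.3, -0.3]
opening: 0.0427
grip_force: 0.0
trough_end [('scene', array([260., 231.]), 0.81, array([0.507, 0.191, 0.018])), ('top', array([247., 260.]), 0.88, array([0.502, 0.196, 0.018])), ('wrist', array([326., 262.]), 0.66, array([0.505, 0.19 , 0.018]))]
bottle_cap [('scene', array([268., 226.]), 0.77, array([0.524, 0.166, 0.045])), ('scene', array([353., 241.]), 0.67, array([0.693, 0.009, 0.045])), ('scene', array([313., 240.]), 0.62, array([0.601, 0.055, 0.045])), ('top', array([255., 250.]), 0.7, array([0.524, 0.171, 0.045])), ('wrist', array([329., 266.]), 0.94, array([0.519, 0.179, 0.045])), ('wrist', array([178., 451.]), 0.81, array([ 0.523, -0.085,  0.045]))]
white_bottle [('scene', array([379., 368.]), 0.63, array([ 0.546, -0.353,  0.   ])), ('top', array([456., 241.]), 0.92, array([ 0.554, -0.355,  0.   ]))]
oil_bottle [('scene', array([342., 380.]), 0.62, array([ 0.463, -0.345,  0.   ])), ('top', array([451., 277.]), 0.62, array([ 0.459, -0.338,  0.   ]))]
mug [('scene', array([225., 214.]), 0.74, array([0.459, 0.342, 0.   ])), ('scene', array([304., 246.]), 0.73, array([0.597, 0.102, 0.   ])), ('scene', array([268., 226.]), 0.16, array([0.547, 0.231, 0.   ])), ('top', array([188., 274.]), 0.63, array([0.463, 0.351, 0.   ])), ('wrist', array([359., 184.]), 0.73, array([ 0.456,  0.346, -0.   ]))]
swab_jar [('scene', array([302., 250.]), 0.75, array([0.584, 0.083, 0.   ])), ('scene', array([409., 335.]), 0.66, array([ 0.657, -0.301,  0.   ])), ('top', array([436., 203.]), 0.69, array([ 0.656, -0.302,  0.   ]))]
```

View pics/m2.png

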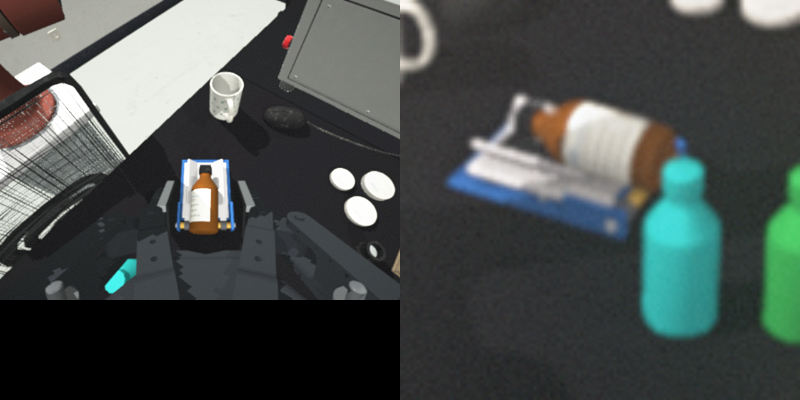

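The trough is level on its stop with the amber bottle in it, cap pointing away from the rod. The gripper is clear, and the bystanders are at their measured starting positions.

```bash
python3 -c "
from station import ctrl
print(ctrl.finish_job())"
```

```text
the job is handed in; nothing more can be done
None
```

The amber bottle lies in the level trough, cap pointing away from the rod, after being pushed and never pinched or lifted; the other things stand where they were, the fingers are clear, and the job was handed in at about 18 s with no verdict returned.

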